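# Put the check weights back in their block by size

### The job

The balance check is finished: take the four steel knob weights off the balance pan and put them back in the wooden storage block in order of size, each in its own well, the largest weight in the largest well and so on down to the smallest. Lower them gently, do not drop them, and leave all four standing upright, right down on the felt.

Things in the scene. Friction and masses are not known exactly. Their poses are not given: they have to be found in the camera images.
- weight_500g: the largest of four plain steel laboratory weights (500 g), starting upright on the balance pan: round body 38 mm in diameter, 44 mm high; above it a thinner neck, then a round lifting knob 25 mm in diameter from 49 to 62 mm height. Origin: centre of its underside; z up its axis. Best gripped by the knob, fingertips just above the body's shoulder.
- weight_200g: the second largest of four plain steel laboratory weights (200 g), starting upright on the balance pan: round body 28 mm in diameter, 33 mm high; above it a thinner neck, then a round lifting knob 18 mm in diameter from 37 to 47 mm height. Origin: centre of its underside; z up its axis. Best gripped by the knob, fingertips just above the body's shoulder.
- weight_100g: the third largest of four plain steel laboratory weights (100 g), starting upright on the balance pan: round body 22 mm in diameter, 27 mm high; above it a thinner neck, then a round lifting knob 15 mm in diameter from 30 to 39 mm height. Origin: centre of its underside; z up its axis. Best gripped by the knob, fingertips just above the body's shoulder.
- weight_50g: the smallest of four plain steel laboratory weights (50 g), starting upright on the balance pan: round body 18 mm in diameter, 22 mm high; above it a thinner neck, then a round lifting knob 12 mm in diameter from 24.5 to 33 mm height. Origin: centre of its underside; z up its axis. Best gripped by the knob, fingertips just above the body's shoulder.
- well_500g: grey felt disc on the floor of the largest of the four wells in the fixed wooden block (78 x 223 mm, 32 mm high; wells in one row along its middle, in order of size). Well: 54 mm in diameter, 8 mm of play all round its weight, bevelled mouth. Origin: centre of the disc's underside; the felt's top is 2 mm, the block's top 15 mm above it. Its y axis runs along the row.
- well_200g: grey felt disc on the floor of the second largest of the four wells in the fixed wooden block (78 x 223 mm, 32 mm high; wells in one row along its middle, in order of size). Well: 44 mm in diameter, 8 mm of play all round its weight, bevelled mouth. Origin: centre of the disc's underside; the felt's top is 2 mm, the block's top 15 mm above it. Its y axis runs along the row.
- well_100g: grey felt disc on the floor of the third largest of the four wells in the fixed wooden block (78 x 223 mm, 32 mm high; wells in one row along its middle, in order of size). Well: 38 mm in diameter, 8 mm of play all round its weight, bevelled mouth. Origin: centre of the disc's underside; the felt's top is 2 mm, the block's top 15 mm above it. Its y axis runs along the row.
- well_50g: grey felt disc on the floor of the smallest of the four wells in the fixed wooden block (78 x 223 mm, 32 mm high; wells in one row along its middle, in order of size). Well: 34 mm in diameter, 8 mm of play all round its weight, bevelled mouth. Origin: centre of the disc's underside; the felt's top is 2 mm, the block's top 15 mm above it. Its y axis runs along the row.
- balance: white bench balance, 196 mm wide, fixed, with a sloped display console at its front. Origin: on the worktop under the centre of its pan; x from the display to the back. The steel pan is 172 mm square, fixed and flat, its top 70 mm above the origin; the housing, lower than the pan, reaches 156 mm before and 108 mm behind the origin.
Not all that is in view belongs to the job. What is shaped like the weight_100g but green is not meant.

How it is judged:
At the end, for the whole second after the job is handed in: Each of the four weights stands in the well of its own size: its axis within 12 mm of the well's centre, its underside on the felt (less than 6 mm above the felt disc's underside), upright within 0.1 rad, and at rest (horizontal distance between weight_500g and well_500g below 0.012 m and z of weight_500g in the frame of well_500g below 0.006 m and angle between each of weight_500g, weight_200g, weight_100g, weight_50g's own z axis and vertical below 0.1 rad and linear speed of each of weight_500g, weight_200g, weight_100g, weight_50g below 0.02 m/s and horizontal distance between weight_200g and well_200g below 0.012 m and z of weight_200g in the frame of well_200g below 0.006 m and horizontal distance between weight_100g and well_100g below 0.012 m and z of weight_100g in the frame of well_100g below 0.006 m and horizontal distance between weight_50g and well_50g below 0.012 m and z of weight_50g in the frame of well_50g below 0.006 m); the robot touches nothing.
It fails at once if the 500 g weight is dropped (falls free of the fingers faster than 0.7 m/s, that is from some 25 mm or more) (contact force between weight_500g and the fingers below 0.05 N and linear speed of weight_500g above 0.7 m/s).
It fails at once if the 200 g weight is dropped (falls free of the fingers faster than 0.7 m/s, that is from some 25 mm or more) (contact force between weight_200g and the fingers below 0.05 N and linear speed of weight_200g above 0.7 m/s).
It fails at once if the 100 g weight is dropped (falls free of the fingers faster than 0.7 m/s, that is from some 25 mm or more) (contact force between weight_100g and the fingers below 0.05 N and linear speed of weight_100g above 0.7 m/s).
It fails at once if the 50 g weight is dropped (falls free of the fingers faster than 0.7 m/s, that is from some 25 mm or more) (contact force between weight_50g and the fingers below 0.05 N and linear speed of weight_50g above 0.7 m/s).
It also fails if it takes over 112 s, if anything falls off the work surface, if the arm or the gripper's body presses on something with over 40 N, if the wrist force passes 120 N, or if a joint passes its speed limit or range.

### The arm

A 7-joint arm with a two-finger parallel gripper is mounted at the origin on a cart in front of the work surface, level with it; the furniture and walls round the work are solid. World frame = base frame: x ahead of the robot, y to its left, z up, the work surface at z = 0. Lengths are in m, angles in rad, forces in N, time in s.
With the tool pointing down it reaches from about 0.425 to 0.8 m from the base axis. Payload 8.3 kg.
Tool frame: the origin (TCP) lies at the very end of the fingers, on their centre line; the grasp point (between the pads) lies 19 mm behind it (ctrl.tcp_to_grasp is the distance from the TCP to the grasp point, in m); z points along the fingers, y is the line along which they close (so a half turn about z gives the same grasp; the last joint's range is limited). The gripper opens to 85 mm and grips with 20 to 120 N. Pads are 22 mm wide; open, the fingers measure 114 mm over their backs; the gripper's body (76 mm by 85 mm) begins 54 mm behind the grasp point. The pads swing forward as they close: fully open they stand 13 mm farther back than shut.
Start: joints at [-1.386, 0.383, 0.016, 1.37, -0.006, 1.388, -0.046], TCP at [0.153, 0.606, 0.231] pointing down, gripper open.
Joint ranges: [-2.95, 2.95], [-0.25, 2.06], [-1.52, 1.56], [0.18, 2.33], [-1.44, 4.58], [0.02, 2.06], [-3.01, 3.01]. Speed limits (rad/s): [2.39, 2.39, 3.01, 3.01, 3.14, 3.14, 3.14].

### API

Orientations are given as a unit quaternion [w, x, y, z].
In Python, from plant import ctrl, imaging, order gives the robot as it stands.
- The arm moves only by the tool send_rows, never from a script. Its argument "series" is text: rows parted by semicolons, each of 5 numbers parted by spaces: the finger opening in mm, from 0 to 85.4, then the shift along the tool's x, y, z in normalised numbers (1 is 600 mm), then the turn about the tool's z in fractions of the full range, 1 being 360 degrees. In form: jaw x y z roll; .... A call has exactly 8 rows; each row is the pose to reach, as a shift and turn from the pose commanded when the call began, along the tool's axes at that moment; what a row does not reach only later rows make up. A row lasts 1/10 s, in which the tool goes at most 50 mm and 8.59 degrees, less where a joint would pass 70% of its speed; a pose out of reach is approached as far as the arm can. Shift and turn numbers lie between -1 and 1, and a call with a number outside is refused. A call with a gripper value outside its range is refused whole. The fingers move at their own pace and stop on an object; the grip force is fixed at half the most. Time passes only in rows, so rows that repeat a pose let the fingers close, or fill a call up. It gives the time, the measured TCP pose, the force, the opening and the grip force at its end, in the units of the state.
- ctrl.read_state(): the state, without advancing time (a new reading comes with each control period).
- imaging.read_camera(name): name is "scene" or "side" or "wrist"; returns a dict with "frame" (400x640x3 uint8, red, green, blue), "camera_matrix" (3x3 intrinsics, pixels), "world_to_cam" (4x4, takes a point from world to camera coordinates). Camera axes: x right, y up, looking along -z (the intrinsics and any distortion apply to the point x, -y, -z); pixel columns grow to the right and rows downward; lengths in m; the calibration is good to about 2 mm. The wrist camera is an equidistant fisheye: a pixel r from the principal point sees the ray r / f radians off the axis. A picture is of the moment at which its call begins. There is no depth.
- order.job_done(): hands the job in; it is judged then, once.
The state is a dict: "time": time; "joints": joint angles; "joint_vel": joint speeds; "joint_torque": joint torques, N m; "tool_pos": TCP position; "orientation": TCP orientation; "ft_force": force on the tool from outside, world axes, zero at the start; "moment": the same for the moment, N m; "opening": opening from 0.0 (shut) to 1.0 (fully open); "grip_force": force on a finger pad.
Only numpy, scipy, OpenCV 4.12 (cv2) and the standard library are available. Lean on these libraries where they do the work, as an engineer would, in place of code of your own. Each camera call takes 0.05 s, during which the arm holds its last target. There are 200 camera calls.

## Working session

There is one attempt and no reset: what is moved stays moved. The work goes in short steps, Python scripts to look and compute and a tool call to move; the robot and the scene stay as the last step left them, time stands still between calls to the robot, and variables do not carry over. Pictures are saved under pics/ and viewed, at most 14 in all, crops included, and the job is handed in when it is done.

Besides the shell and the picture viewer there is one more tool, called after "Request:" by a JSON object that holds its "name" and its "arguments", one argument or row to a line. send_rows: Moves the arm, as the interface text tells. Its arguments: {"type":"object","properties":{"series":{"type":"string"}},"required":["series"]}

```bash
mkdir -p pics; ls; python3 - <<'E'
from plant import ctrl, imaging
import cv2, numpy as np, json
s=ctrl.read_state(); print(s['time'],s['tool_pos'],s['orientation'],s['opening'],ctrl.tcp_to_grasp)
for n in ('scene','side'):
    d=imaging.read_camera(n); cv2.imwrite(f'pics/{n}0.png',d['frame'][:,:,::-1])
    np.savez(f'{n}0.npz',**d); print(n,d['camera_matrix'],d['world_to_cam'],d.keys())
E
```

```text
pics
0.0 [0.15313498 0.60543497 0.23027146] [-1.04944548e-04  1.23555746e-01  9.92337149e-01 -9.74064030e-04] 1.0026824441472089 0.0187
scene [[397.51485247   0.         312.86357381]
 [  0.         397.51485247 191.01986053]
 [  0.           0.           1.        ]] [[-0.63714822 -0.77056612 -0.01643129  0.4087848 ]
 [ 0.34213419 -0.30187083  0.88984167 -0.28501804]
 [-0.69064197  0.56133933  0.45597348 -0.66930586]
 [ 0.          0.          0.          1.        ]] dict_keys(['frame', 'camera_matrix', 'world_to_cam'])
side [[368.51588911   0.         320.73628299]
 [  0.         368.51588911 201.0645367 ]
 [  0.           0.           1.        ]] [[ 0.9998052   0.01556542  0.01213604 -0.62954085]
 [-0.01949315  0.68227559  0.73083516 -0.05669261]
 [ 0.00309563 -0.73092936  0.6824461  -0.95710925]
 [ 0.          0.          0.          1.        ]] dict_keys(['frame', 'camera_matrix', 'world_to_cam'])
```

View pics/scene0.png

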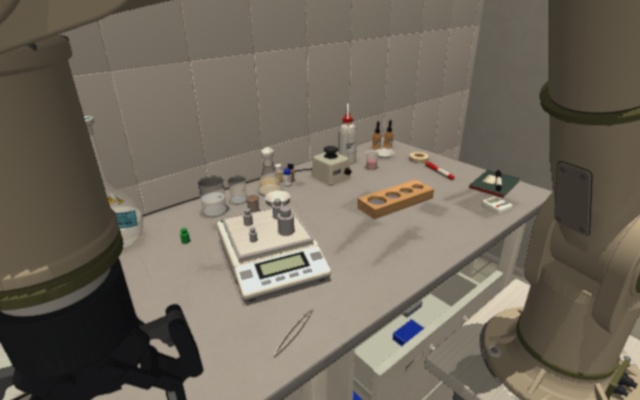

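View pics/side0.png

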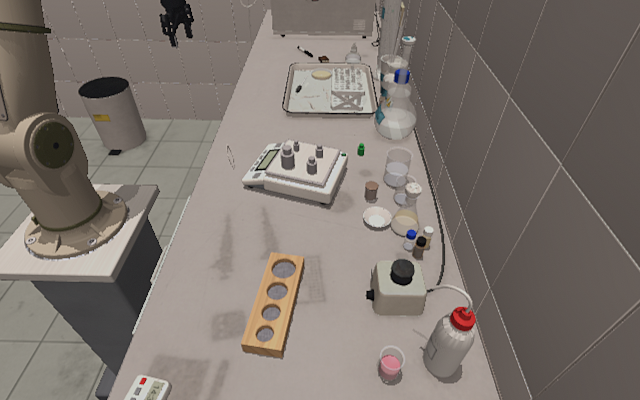

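The scene view shows the white balance (~(270,250)) with grey weights on the pan and the wooden block at (397,198). The side view shows the balance at (297,170), the block at (275,303), and the green decoy at (361,149) (scene: (185,236)), which is not meant. I'll check all this in enlarged crops.

```bash
python3 - <<'E'
import cv2
a=cv2.imread('pics/scene0.png');b=cv2.imread('pics/side0.png')
r=lambda im,x,y,w,h,k:cv2.resize(im[y:y+h,x:x+w],None,fx=k,fy=k,interpolation=cv2.INTER_CUBIC)
t=cv2.hconcat([r(b,260,130,100,75,4),r(a,215,185,100,75,4)])
u=cv2.hconcat([r(b,230,240,100,75,4),r(b,230,300,100,75,4)])
cv2.imwrite('pics/c1.png',cv2.vconcat([t,u]))
E
```

```text
(no output)
```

View pics/c1.png

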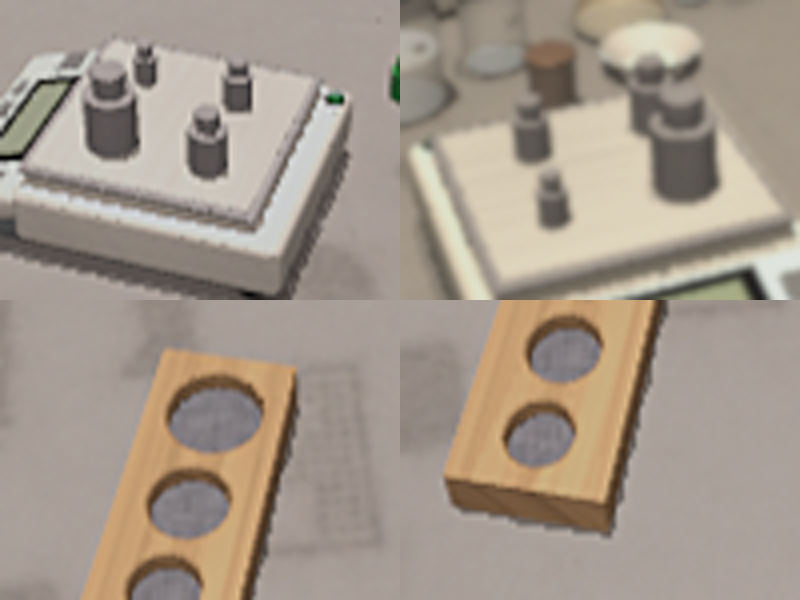

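Four grey weights, side pixels of the knobs: 500 g ≈ (287,149), 200 g ≈ (312,160), 100 g ≈ (319.5,148), 50 g ≈ (296,143). Their sizes rank as described, and the green object at (361,149) stands off the pan and is not meant. Next I triangulate.

```bash
cat > h.py <<'E'
import numpy as np
from scipy.optimize import least_squares
from plant import ctrl
def proj(d,P):
    c=d['world_to_cam']@np.r_[P,1]; p=d['camera_matrix']@np.array([c[0],-c[1],-c[2]]); return p[:2]/p[2]
def onz(d,uv,z):
    return least_squares(lambda q:proj(d,[q[0],q[1],z])-uv,[.6,0]).x
def rot(q):
    w,x,y,z=q; return np.array([[1-2*(y*y+z*z),2*(x*y-z*w),2*(x*z+y*w)],[2*(x*y+z*w),1-2*(x*x+z*z),2*(y*z-x*w)],[2*(x*z-y*w),2*(y*z+x*w),1-2*(x*x+y*y)]])
def go(P,yaw=None):
    "shift mm in tool axes, roll deg to bring tool y to world angle yaw (mod 180)"
    s=ctrl.read_state(); R=rot(s['orientation']); sh=R.T@(np.array(P)-s['tool_pos'])*1000
    a=np.degrees(np.arctan2(R[1,1],R[0,1])); r=0 if yaw is None else -((yaw-a+90)%180-90)
    return sh.round(1),round(r,1),'y-angle',a.round(1)
E
python3 - <<'E'
from h import *
S=dict(np.load('side0.npz'));C=dict(np.load('scene0.npz'))
k={'500':((109,77),(284,102),.1255),'200':((208,119),(250,70),.112),'100':((238,71),(128,104),.1045),'50':((145,52),(150,183),.0988)}
for n,(a,b,z) in k.items():
    ua=np.array([260,130])+np.array(a)/4-.4; ub=np.array([215,185])+np.array(b)/4-.4
    f=least_squares(lambda P:np.r_[proj(S,P)-ua,proj(C,P)-ub],[.7,.2,.1])
    print(n,'side',onz(S,ua,z).round(4),'scene',onz(C,ub,z).round(4),'tri',f.x.round(4),f.cost.round(2))
w={'500':(215,413-300,240),'200':(189,204,240),'100':(164,49,300),'50':(139,135,300),
 'c1':(165,50,240),'c2':(297,71,240),'c3':(45,178,300),'c4':(207,202,300)}
for n,(x,y,o) in w.items(): print(n,onz(S,np.array([230+x/4,o+y/4])-.4,.032).round(4))
for z in (.2,.3):
  for p in ((.7,.2),(.6,-.1)): print(p,proj(C,[*p,0]),proj(S,[*p,0]))
E
```

```text
500 side [0.534  0.1704] scene [0.5306 0.1678] tri [0.5327 0.1677 0.1255] 0.53
200 side [0.6017 0.1435] scene [0.5944 0.1471] tri [0.6004 0.1445 0.1096] 0.41
100 side [0.6205 0.2106] scene [0.6192 0.217 ] tri [0.6212 0.2152 0.1024] 0.14
50 side [0.5529 0.2404] scene [0.5458 0.2481] tri [0.5519 0.2451 0.0949] 0.06
500 [ 0.5483 -0.1537]
200 [ 0.5399 -0.2128]
100 [ 0.5325 -0.2627]
50 [ 0.5257 -0.3087]
c1 [ 0.5154 -0.1097]
c2 [ 0.5925 -0.1231]
c3 [ 0.4844 -0.3309]
c4 [ 0.5614 -0.3408]
(0.7, 0.2) [239.76573126 231.47795357] [345.31315348 178.93698003]
(0.6, -0.1) [348.97758282 208.30061469] [307.69673209 258.13496591]
(0.7, 0.2) [239.76573126 231.47795357] [345.31315348 178.93698003]
(0.6, -0.1) [348.97758282 208.30061469] [307.69673209 258.13496591]
```

```bash
python3 - <<'E'
from h import *
print(go([.575,.19,.28],-8.3))
E
```

```text
(array([-510.9, -299.5,  -49.1]), np.float64(84.1), 'y-angle', np.float64(75.8))
```

The manual's scale: shifts go in shares of 600 mm and turns go in shares of 360 degrees. Converting my numbers, -300 mm / 600 = -0.5, -176 mm / 600 = -0.2933, 50 degrees / 360 = 0.1389.

Request:
{"name": "send_rows", "arguments": {
  "series": "85 -0.0333 -0.02 -0.05 0.0111;85 -0.1 -0.0583 -0.0817 0.0278;85 -0.1667 -0.0983 -0.0817 0.0472;85 -0.2333 -0.1367 -0.0817 0.0667;85 -0.3 -0.1767 -0.0817 0.0861;85 -0.3667 -0.215 -0.0817 0.1056;85 -0.4333 -0.255 -0.0817 0.1222;85 -0.5 -0.2933 -0.0817 0.1389"
}}

```text
time: 0.9
tool_pos: [0.4018, 0.36, 0.2801]
orientation: [-0.0, 0.533, 0.846, -0.0]
ft_force: [0.1, -0.1, -0.1]
opening: 0.995
grip_force: 0.0
```

```bash
python3 - <<'E'
from h import *
print(go([.575,.19,.28],-8.3))
E
```

```text
(array([-228. ,   82.9,    0. ]), np.float64(33.9), 'y-angle', np.float64(25.6))
```

In the tool's units: -228 mm / 600 = -0.38, -200 mm / 600 = -0.3333, 34 degrees / 360 = 0.0944.

Request:
{"name": "send_rows", "arguments": {
  "series": "60 -0.0667 0.0233 0 0.0167;60 -0.1333 0.0483 0 0.0333;60 -0.2 0.0717 0 0.05;60 -0.2667 0.0967 0 0.0667;60 -0.3333 0.12 0 0.0833;60 -0.38 0.1383 0 0.0944;60 -0.38 0.1383 0 0.0944;60 -0.38 0.1383 0 0.0944"
}}

```text
time: 1.7
tool_pos: [0.575, 0.1919, 0.2796]
orientation: [-0.0, 0.756, 0.654, -0.001]
ft_force: [-0.8, 0.2, -0.3]
opening: 0.705
grip_force: 0.0
```

```bash
python3 - <<'E'
from h import *
from plant import imaging
import cv2
print(ctrl.read_state()['joints'].round(2) if hasattr(ctrl.read_state()['joints'],'round') else ctrl.read_state()['joints'])
for n in ('wrist','side','scene'):
    d=imaging.read_camera(n); np.savez(n+'1.npz',**d); cv2.imwrite(f'pics/{n}1.png',d['frame'][:,:,::-1])
    if n=='wrist': print(d['camera_matrix'],d['world_to_cam'])
E
```

```text
[-0.76  0.35  0.53  1.36 -0.18  1.48 -0.39]
[[309.70691629   0.         316.51543705]
 [  0.         309.70691629 195.26683765]
 [  0.           0.           1.        ]] [[ 0.98969362 -0.14319208 -0.00160288 -0.54265408]
 [ 0.13721214  0.95144676 -0.27553929 -0.21308017]
 [ 0.0409801   0.27247954  0.96128847 -0.50097594]
 [ 0.          0.          0.          1.        ]]
```

View pics/wrist1.png

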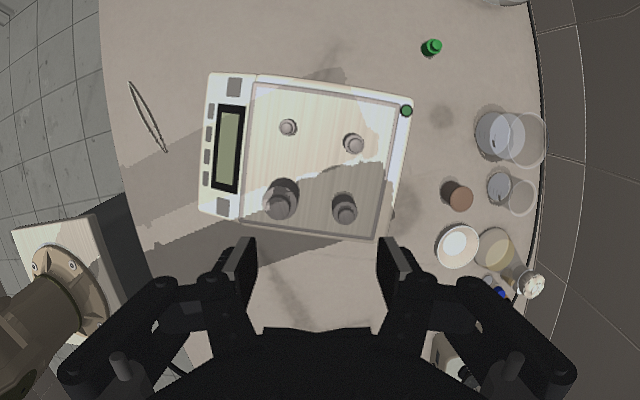

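The wrist view shows the four weights on the pan: 500 g ≈ (280,200), 200 g ≈ (345,208), 100 g ≈ (354,143), 50 g ≈ (288,127). The green decoy is off the pan at (432,47).

```bash
cat >> h.py <<'E'
def wproj(d,P):
    c=d['world_to_cam']@np.r_[P,1]; v=np.array([c[0],-c[1],-c[2]]); K=d['camera_matrix']
    t=np.arctan2(np.hypot(v[0],v[1]),v[2]); return K[:2,2]+K[0,0]*t*v[:2]/np.hypot(v[0],v[1])
def wonz(d,uv,z):
    return least_squares(lambda q:wproj(d,[q[0],q[1],z])-uv,[.6,0]).x
E
python3 - <<'E'
from h import *
import cv2
d=dict(np.load('wrist1.npz')); im=d['frame'][:,:,::-1].copy()
T={'500':(.5327,.169,.0555+.07,.0125,.0065),'200':(.599,.1445,.112,.009,.005),'100':(.6208,.2145,.1045,.0075,.0045),'50':(.551,.2445,.09875,.006,.00425)}
x0,y0,k=250,100,6
big=cv2.resize(im[y0:y0+133,x0:x0+133],None,fx=k,fy=k,interpolation=cv2.INTER_CUBIC)[:600]
for n,(x,y,z,r,h) in T.items():
    for zz in (z+h,):
        pts=np.array([wproj(d,[x+r*np.cos(a),y+r*np.sin(a),zz]) for a in np.linspace(0,6.28,30)])
        cv2.polylines(big,[((pts-[x0,y0]+.5)*k).astype(int)],True,(0,0,255),1)
cv2.imwrite('pics/c2.png',big)
E
```

```text
(no output)
```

View pics/c2.png

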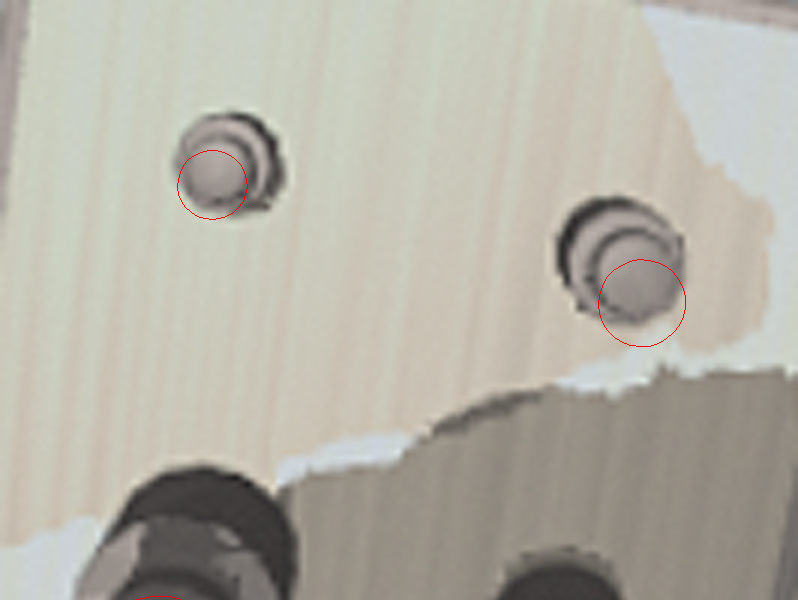

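```bash
python3 - <<'E'
from h import *
import cv2
d=dict(np.load('wrist1.npz')); im=d['frame'][:,:,::-1].copy()
for n,uv,z in (('100',(638,282),.109),('50',(214,173),.103)):
    print(n,wonz(d,np.array([250,100])+np.array(uv)/6-.5,z).round(4))
x0,y0,k=250,165,6
big=cv2.resize(im[y0:y0+70,x0:x0+133],None,fx=k,fy=k,interpolation=cv2.INTER_CUBIC)
cv2.imwrite('pics/c3.png',big)
E
```

```text
100 [0.6205 0.2183]
50 [0.5516 0.2465]
```

View pics/c3.png

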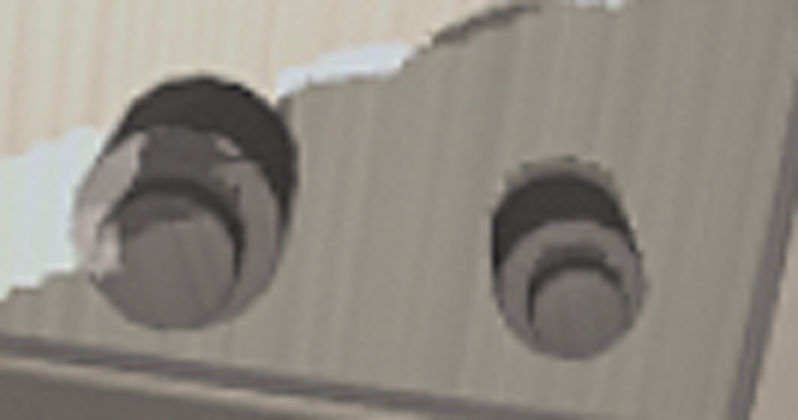

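The 500 g knob top is centred at crop (173,263) and the 200 g at (577,310).

```bash
python3 - <<'E'
from h import *
d=dict(np.load('wrist1.npz'))
for n,uv,z in (('500',(173,263),.132),('200',(577,310),.117)):
    p=wonz(d,np.array([250,165])+np.array(uv)/6-.5,z); print(n,p.round(4))
print(go([.5325,.170,.20],-8.3))
E
```

```text
500 [0.5351 0.1714]
200 [0.6008 0.1481]
(array([-29.7, -37.8,  80.1]), np.float64(0.3), 'y-angle', np.float64(-8.0))
```

In the tool's units: 163 mm / 600 = 0.2717, 100 mm / 600 = 0.1667.

Request:
{"name": "send_rows", "arguments": {
  "series": "45 -0.0167 -0.02 0.0167 0;45 -0.0333 -0.04 0.05 0;45 -0.05 -0.06 0.1 0;45 -0.05 -0.06 0.1667 0;45 -0.05 -0.06 0.2167 0;45 -0.05 -0.06 0.2417 0;45 -0.05 -0.06 0.2583 0;45 -0.05 -0.06 0.2717 0"
}}

```text
time: 2.65
tool_pos: [0.5347, 0.169, 0.117]
orientation: [-0.0, 0.755, 0.655, 0.0]
ft_force: [0.8, -0.1, 0.9]
opening: 0.53
grip_force: 0.0
```

Request:
{"name": "send_rows", "arguments": {
  "series": "45 0 0 0 0;35 0 0 0 0;25 0 0 0 0;18 0 0 0 0;15 0 0 0 0;15 0 0 0 0;15 0 0 0 0;15 0 0 0 0"
}}

```text
time: 3.45
tool_pos: [0.5351, 0.1685, 0.1185]
orientation: [-0.0, 0.756, 0.655, 0.001]
ft_force: [-4.1, 0.8, 5.7]
opening: 0.264
grip_force: 58.5
```

```bash
python3 - <<'E'
from h import *
from plant import imaging
import cv2
s=ctrl.read_state();print(s['tool_pos'],s['ft_force'],go([.5483,-.1537,.2]))
d=imaging.read_camera('wrist'); np.savez('wrist2.npz',**d); cv2.imwrite('pics/w2.png',d['frame'][:,:,::-1])
E
```

```text
[0.53505442 0.16854585 0.11849573] [-4.12612395  0.7592484   5.74890495] (array([-317. ,   59. ,  -81.9]), 0, 'y-angle', np.float64(-8.2))
```

View pics/w2.png

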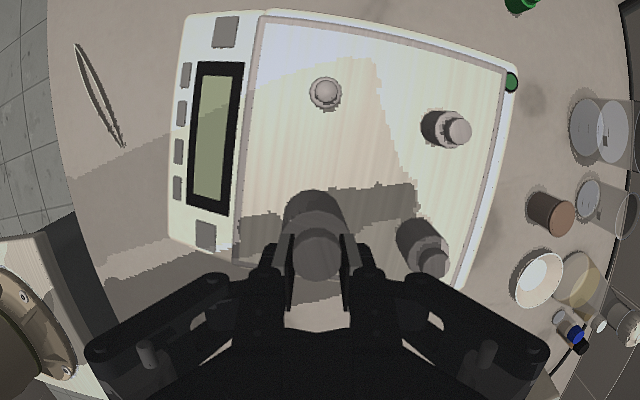

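The 500 g knob is held between the pads at (317,257). Lifting it.

In the tool's units: -120 mm / 600 = -0.2, -82 mm / 600 = -0.1367.

Request:
{"name": "send_rows", "arguments": {
  "series": "15 0 0 -0.0083 0;15 0 0 -0.0333 0;15 0 0 -0.0667 0;15 0 0 -0.1 0;15 -0.0333 0.0067 -0.125 0;15 -0.075 0.0133 -0.1367 0;15 -0.1333 0.025 -0.1367 0;15 -0.2 0.0367 -0.1367 0"
}}

```text
time: 4.3
tool_pos: [0.5395, 0.0451, 0.1996]
orientation: [0.0, 0.755, 0.655, 0.0]
ft_force: [0.8, -0.3, -5.3]
opening: 0.261
grip_force: 59.3
```

```bash
python3 - <<'E'
from h import *
d=dict(np.load('wrist2.npz')); print(wonz(d,(317,257),.132), d['world_to_cam'])
s=ctrl.read_state();print(s['tool_pos'],s['ft_force'],go([.5483,-.1537,.2],-8.3))
E
```

```text
[0.5372892  0.17197285] [[ 9.89915855e-01 -1.41656300e-01 -3.04634085e-04 -5.07244117e-01]
 [ 1.36176305e-01  9.52208787e-01 -2.73412582e-01 -2.29587983e-01]
 [ 3.90206901e-02  2.70613966e-01  9.61896807e-01 -3.36834667e-01]
 [ 0.00000000e+00  0.00000000e+00  0.00000000e+00  1.00000000e+00]]
[0.53953686 0.04508905 0.19958731] [ 0.80062738 -0.25750927 -5.33152923] (array([-195.6,   36.7,   -0.4]), np.float64(0.2), 'y-angle', np.float64(-8.1))
```

In the tool's units: -196 mm / 600 = -0.3267, -180 mm / 600 = -0.3.

Request:
{"name": "send_rows", "arguments": {
  "series": "15 -0.0667 0.0117 0 0;15 -0.1333 0.025 0 0;15 -0.2 0.0367 0 0;15 -0.2583 0.0483 0 0;15 -0.3 0.0567 0 0;15 -0.3267 0.0617 0 0;15 -0.3267 0.0617 0 0;15 -0.3267 0.0617 0 0"
}}

```text
time: 5.1
tool_pos: [0.5478, -0.1539, 0.1991]
orientation: [-0.0, 0.756, 0.654, -0.0]
ft_force: [0.2, 0.3, -4.3]
opening: 0.264
grip_force: 59.4
```

```bash
python3 - <<'E'
from h import *
from plant import imaging
import cv2
d=imaging.read_camera('wrist'); np.savez('wrist3.npz',**d); im=d['frame'][:,:,::-1].copy()
s=ctrl.read_state();print(s['tool_pos'],s['ft_force'])
W={'500':(.5483,-.1537,.027),'200':(.5399,-.2128,.022),'100':(.5325,-.2627,.019),'50':(.5257,-.3087,.017)}
for n,(x,y,r) in W.items():
    pts=np.array([wproj(d,[x+r*np.cos(a),y+r*np.sin(a),.032]) for a in np.linspace(0,6.28,30)])
    cv2.polylines(im,[pts.round().astype(int)],True,(0,0,255),1)
cv2.imwrite('pics/w3.png',im)
E
```

```text
[ 0.54808848 -0.15280962  0.19909784] [ 0.4424411   1.05841759 -5.06997365]
```

View pics/w3.png

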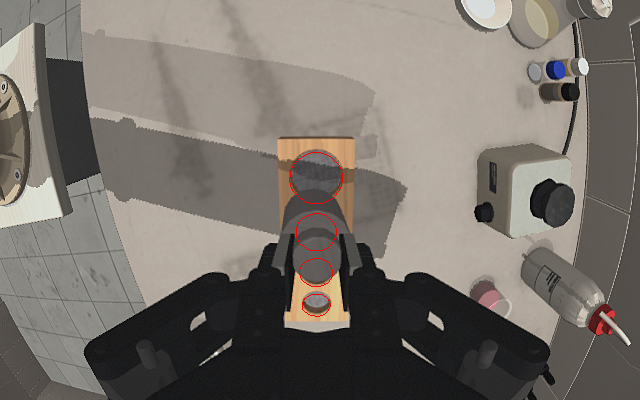

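The predicted well circles line up with the real rims (largest at (316,178)). Lowering the weight.

In the tool's units: 129 mm / 600 = 0.215, 127 mm / 600 = 0.2117.

Request:
{"name": "send_rows", "arguments": {
  "series": "15 -0.005 0 0.05 0;15 -0.005 0 0.1 0;15 -0.005 0 0.1417 0;15 -0.005 0 0.17 0;15 -0.005 0 0.1917 0;15 -0.005 0 0.2033 0;15 -0.005 0 0.2117 0;15 -0.005 0 0.215 0"
}}

```text
time: 5.95
tool_pos: [0.5482, -0.156, 0.0704]
orientation: [0.0, 0.756, 0.655, 0.0]
ft_force: [0.6, 0.3, -5.3]
opening: 0.261
grip_force: 59.4
```

In the tool's units: 3 mm / 600 = 0.005, 2.5 mm / 600 = 0.0042.

Request:
{"name": "send_rows", "arguments": {
  "series": "15 0 0 0.0017 0;15 0 0 0.0033 0;15 0 0 0.0042 0;15 0 0 0.005 0;15 0 0 0.005 0;15 0 0 0.005 0;15 0 0 0.005 0;15 0 0 0.005 0"
}}

```text
time: 6.75
tool_pos: [0.5481, -0.1562, 0.0676]
orientation: [0.0, 0.756, 0.655, 0.0]
ft_force: [0.2, -0.1, -0.1]
opening: 0.262
grip_force: 59.9
```

In the tool's units: -100 mm / 600 = -0.1667, -60 mm / 600 = -0.1.

Request:
{"name": "send_rows", "arguments": {
  "series": "15 0 0 0.0008 0;30 0 0 0.0008 0;40 0 0 0 0;45 0 0 0 0;45 0 0 0 0;45 0 0 -0.0333 0;45 0 0 -0.1 0;45 0 0 -0.1667 0"
}}

```text
time: 7.55
tool_pos: [0.5473, -0.1561, 0.1679]
orientation: [-0.001, 0.756, 0.655, -0.001]
ft_force: [1.4, 0.4, 0.6]
opening: 0.528
grip_force: 0.0
```

```bash
python3 - <<'E'
from h import *
from plant import imaging
import cv2
print(go([.600,.145,.18],-8.3))
d=imaging.read_camera('wrist'); im=d['frame'][:,:,::-1]
cv2.imwrite('pics/w4.png',cv2.resize(im[120:370,200:440],None,fx=2.4,fy=2.4))
E
```

```text
(array([305.5,   9.1, -12.2]), np.float64(0.1), 'y-angle', np.float64(-8.2))
```

View pics/w4.png

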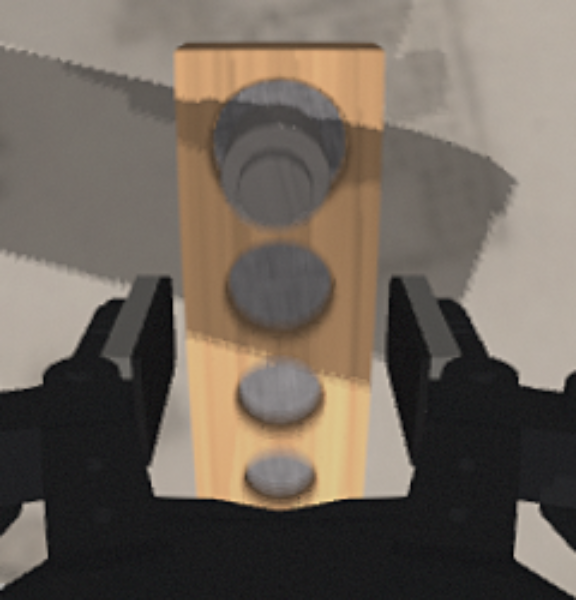

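The 500 g stands upright inside the largest well. Next is the 200 g.

In the tool's units: 307.5 mm / 600 = 0.5125, 295 mm / 600 = 0.4917.

Request:
{"name": "send_rows", "arguments": {
  "series": "40 0.0667 0 -0.025 0;40 0.1417 0.0033 -0.025 0;40 0.2167 0.0067 -0.025 0;40 0.2917 0.01 -0.025 0;40 0.3667 0.0133 -0.025 0;40 0.4417 0.015 -0.025 0;40 0.4917 0.0158 -0.025 0;40 0.5125 0.0158 -0.025 0"
}}

```text
time: 8.4
tool_pos: [0.6008, 0.1517, 0.1815]
orientation: [-0.001, 0.754, 0.657, 0.0]
ft_force: [-1.3, 0.7, -0.6]
opening: 0.469
grip_force: 0.0
```

```bash
python3 - <<'E'
from h import *
from plant import imaging
import cv2
print(ctrl.read_state()['tool_pos'],go([.6005,.147,.108],-8.3))
d=imaging.read_camera('wrist'); im=d['frame'][:,:,::-1]; np.savez('wrist5.npz',**d)
cv2.imwrite('pics/w5.png',cv2.resize(im[170:320,230:430],None,fx=4,fy=4,interpolation=cv2.INTER_CUBIC))
E
```

```text
[0.60085    0.15170768 0.18153134] (array([-4.8,  0.4, 73.5]), np.float64(0.4), 'y-angle', np.float64(-7.9))
```

View pics/w5.png

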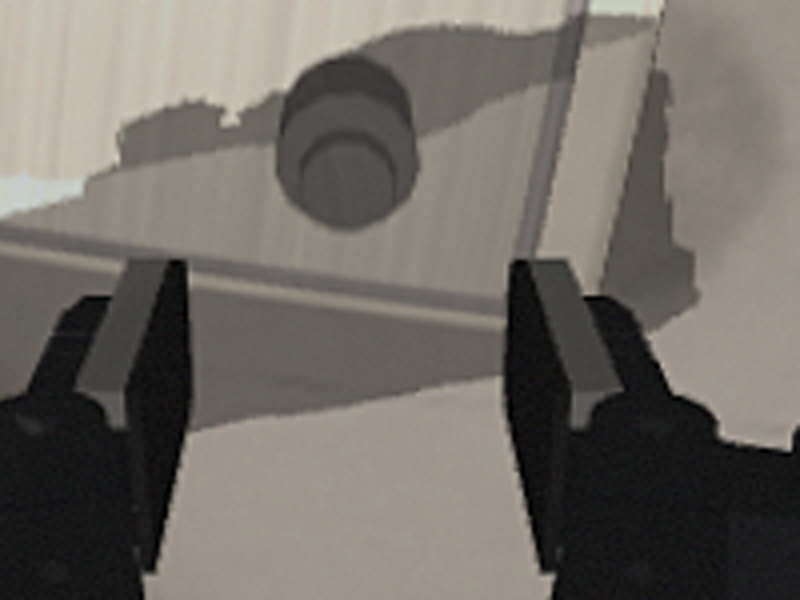

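The 200 g knob is at crop (348,182), midway between the pads. Descending and then checking.

In the tool's units: 45 mm / 600 = 0.075, 40 mm / 600 = 0.0667.

Request:
{"name": "send_rows", "arguments": {
  "series": "40 0 0 0.0167 0;40 0 0 0.0417 0;40 0 0 0.0667 0;40 0 0 0.075 0;40 0 0 0.075 0;40 0 0 0.075 0;40 0 0 0.075 0;40 0 0 0.075 0"
}}

```text
time: 9.25
tool_pos: [0.6015, 0.1469, 0.1379]
orientation: [0.0, 0.756, 0.655, 0.001]
ft_force: [-1.0, -0.5, -0.1]
opening: 0.471
grip_force: 0.0
```

```bash
python3 - <<'E'
from h import *
print(wonz(dict(np.load('wrist5.npz')),(316.5,215),.117))
print(ctrl.read_state()['tool_pos'],go([.6005,.147,.108],-8.3))
E
```

```text
[0.60180708 0.14846464]
[0.60153736 0.14693093 0.13792874] (array([-0.1, -1.1, 29.9]), np.float64(0.1), 'y-angle', np.float64(-8.2))
```

In the tool's units: 30 mm / 600 = 0.05, 29 mm / 600 = 0.0483.

Request:
{"name": "send_rows", "arguments": {
  "series": "40 0.0017 0 0.02 0;40 0.0017 0 0.0367 0;40 0.0017 0 0.0483 0;40 0.0017 0 0.05 0;25 0.0017 0 0.05 0;10 0.0017 0 0.05 0;8 0.0017 0 0.05 0;8 0.0017 0 0.05 0"
}}

```text
time: 10.05
tool_pos: [0.6014, 0.1479, 0.1076]
orientation: [0.0, 0.756, 0.655, 0.0]
ft_force: [0.8, 0.3, -0.1]
opening: 0.173
grip_force: 58.6
```

In the tool's units: -70 mm / 600 = -0.1167, -55 mm / 600 = -0.0917.

Request:
{"name": "send_rows", "arguments": {
  "series": "8 0 0 0 0;8 0 0 0 0;8 0 0 -0.005 0;8 0 0 -0.025 0;8 0 0 -0.0583 0;8 0 0 -0.0917 0;8 0 0 -0.1167 0;8 0 0 -0.1167 0"
}}

```text
time: 10.85
tool_pos: [0.6027, 0.148, 0.1803]
orientation: [0.001, 0.756, 0.655, 0.002]
ft_force: [0.5, 0.2, -2.2]
opening: 0.169
grip_force: 58.6
```

```bash
python3 - <<'E'
from h import *
print(ctrl.read_state()['tool_pos'],go([.5399,-.2133,.15],-8.3))
E
```

```text
[0.60272424 0.14798903 0.18028563] (array([-366.6,  -10.8,   29.5]), np.float64(0.1), 'y-angle', np.float64(-8.2))
```

In the tool's units: -325 mm / 600 = -0.5417, -285 mm / 600 = -0.475.

Request:
{"name": "send_rows", "arguments": {
  "series": "8 -0.0333 0 0 0;8 -0.1 -0.0033 0 0;8 -0.175 -0.005 0 0;8 -0.25 -0.0067 0 0;8 -0.325 -0.01 0 0;8 -0.4 -0.0117 0 0;8 -0.475 -0.0133 0 0;8 -0.5417 -0.015 0 0"
}}

```text
time: 11.65
tool_pos: [0.5441, -0.1756, 0.1764]
orientation: [-0.0, 0.756, 0.654, -0.001]
ft_force: [1.1, 1.0, -1.6]
opening: 0.17
grip_force: 58.7
```

In the tool's units: 60 mm / 600 = 0.1, 50 mm / 600 = 0.0833.

Request:
{"name": "send_rows", "arguments": {
  "series": "8 -0.0417 -0.0017 0 0;8 -0.0617 -0.0025 0 0;8 -0.0683 -0.0033 0 0;8 -0.0683 -0.0033 0.0167 0;8 -0.0683 -0.0033 0.05 0;8 -0.0683 -0.0033 0.0833 0;8 -0.0683 -0.0033 0.1 0;8 -0.0683 -0.0033 0.1 0"
}}

```text
time: 12.45
tool_pos: [0.5376, -0.2106, 0.1152]
orientation: [-0.002, 0.755, 0.656, -0.001]
ft_force: [-1.3, 0.3, -1.4]
opening: 0.175
grip_force: 58.7
```

```bash
python3 - <<'E'
from h import *
print(ctrl.read_state()['tool_pos'],go([.5399,-.2133,.0565],-8.3))
E
```

```text
[ 0.53761825 -0.21059848  0.11518043] (array([-2.4,  2.9, 58.7]), np.float64(0.3), 'y-angle', np.float64(-8.0))
```

In the tool's units: 24 mm / 600 = 0.04, 1.5 mm / 600 = 0.0025.

Request:
{"name": "send_rows", "arguments": {
  "series": "8 -0.0017 0.0025 0 0;8 -0.0017 0.0025 0.0167 0;8 -0.0017 0.0025 0.0333 0;8 -0.0017 0.0025 0.04 0;8 -0.0017 0.0025 0.04 0;8 -0.0017 0.0025 0.04 0;8 -0.0017 0.0025 0.04 0;8 -0.0017 0.0025 0.04 0"
}}

```text
time: 13.25
tool_pos: [0.5398, -0.2142, 0.0936]
orientation: [0.0, 0.756, 0.655, 0.0]
ft_force: [-0.2, 1.1, -2.1]
opening: 0.168
grip_force: 58.7
```

```bash
python3 - <<'E'
from h import *
print(ctrl.read_state()['tool_pos'],go([.5399,-.2133,.0565],-8.3))
E
```

```text
[ 0.53979884 -0.21416748  0.09364314] (array([ 0.9, -0. , 37.1]), np.float64(0.1), 'y-angle', np.float64(-8.2))
```

In the tool's units: 36.5 mm / 600 = 0.0608, 36 mm / 600 = 0.06.

Request:
{"name": "send_rows", "arguments": {
  "series": "8 0.0008 0 0.02 0;8 0.0008 0 0.0367 0;8 0.0008 0 0.0483 0;8 0.0008 0 0.055 0;8 0.0008 0 0.0583 0;8 0.0008 0 0.06 0;8 0.0008 0 0.0608 0;8 0.0008 0 0.0608 0"
}}

```text
time: 14.05
tool_pos: [0.5398, -0.2136, 0.057]
orientation: [0.0, 0.756, 0.655, 0.0]
ft_force: [-0.3, 0.4, -2.4]
opening: 0.166
grip_force: 58.7
```

In the tool's units: 1 mm / 600 = 0.0017, 0.5 mm / 600 = 0.0008.

Request:
{"name": "send_rows", "arguments": {
  "series": "8 0 0 0.0008 0;8 0 0 0.0008 0;8 0 0 0.0008 0;8 0 0 0.0017 0;8 0 0 0.0017 0;8 0 0 0.0017 0;8 0 0 0.0017 0;8 0 0 0.0017 0"
}}

```text
time: 14.85
tool_pos: [0.5399, -0.2138, 0.0564]
orientation: [0.0, 0.756, 0.655, 0.0]
ft_force: [-2.9, 0.6, 5.9]
opening: 0.169
grip_force: 59.2
```

In the tool's units: -105 mm / 600 = -0.175, -60 mm / 600 = -0.1.

Request:
{"name": "send_rows", "arguments": {
  "series": "15 0 0 -0.0005 0;25 0 0 -0.0005 0;35 0 0 -0.0008 0;35 0 0 -0.0008 0;35 0 0 -0.0008 0;35 0 0 -0.0333 0;35 0 0 -0.1 0;35 0 0 -0.175 0"
}}

```text
time: 15.65
tool_pos: [0.5386, -0.2132, 0.1607]
orientation: [-0.001, 0.756, 0.655, -0.001]
ft_force: [1.1, -0.6, 0.5]
opening: 0.41
grip_force: 0.0
```

```bash
python3 - <<'E'
from h import *
print(ctrl.read_state()['tool_pos'],go([.6205,.217,.16],-8.3))
E
```

```text
[ 0.53859351 -0.21316419  0.16074965] (array([437.4,  19.7,   0.6]), np.float64(0.1), 'y-angle', np.float64(-8.2))
```

In the tool's units: 340 mm / 600 = 0.5667, 295 mm / 600 = 0.4917.

Request:
{"name": "send_rows", "arguments": {
  "series": "35 0.0417 0.0017 0 0;35 0.1167 0.005 0 0;35 0.1917 0.0083 0 0;35 0.2667 0.0117 0 0;35 0.3417 0.015 0 0;35 0.4167 0.0183 0 0;35 0.4917 0.0217 0 0;35 0.5667 0.025 0 0"
}}

```text
time: 16.45
tool_pos: [0.603, 0.1227, 0.1609]
orientation: [-0.0, 0.756, 0.655, 0.0]
ft_force: [-0.2, -0.1, -0.6]
opening: 0.41
grip_force: 0.0
```

In the tool's units: 97 mm / 600 = 0.1617, 90 mm / 600 = 0.15.

Request:
{"name": "send_rows", "arguments": {
  "series": "35 0.0667 0.0017 0 0;35 0.1167 0.0033 0 0;35 0.15 0.005 0 0;35 0.1617 0.0058 0 0;35 0.1617 0.0058 0.0167 0;35 0.1617 0.0058 0.0333 0;35 0.1617 0.0058 0.0333 0;35 0.1617 0.0058 0.0333 0"
}}

```text
time: 17.25
tool_pos: [0.62, 0.2147, 0.1403]
orientation: [-0.0, 0.757, 0.654, -0.001]
ft_force: [-0.3, 0.8, 0.4]
opening: 0.41
grip_force: 0.0
```

Request:
{"name": "send_rows", "arguments": {
  "series": "35 0 0 0 0;35 0 0 0 0;35 0 0 0 0;35 0 0 0 0;35 0 0 0 0;35 0 0 0 0;35 0 0 0 0;35 0 0 0 0"
}}

```text
time: 18.05
tool_pos: [0.6202, 0.2164, 0.1407]
orientation: [-0.0, 0.756, 0.655, -0.0]
ft_force: [0.2, 0.7, 0.1]
opening: 0.409
grip_force: 0.0
```

```bash
python3 - <<'E'
from h import *
from plant import imaging
import cv2
print(ctrl.read_state()['tool_pos'],go([.6205,.217,.102],-8.3))
d=imaging.read_camera('wrist'); im=d['frame'][:,:,::-1]; np.savez('wrist6.npz',**d)
cv2.imwrite('pics/w6.png',cv2.resize(im[170:320,230:430],None,fx=4,fy=4,interpolation=cv2.INTER_CUBIC))
E
```

```text
[0.62021283 0.21636496 0.14074218] (array([ 0.7,  0.2, 38.7]), np.float64(0.1), 'y-angle', np.float64(-8.2))
```

View pics/w6.png

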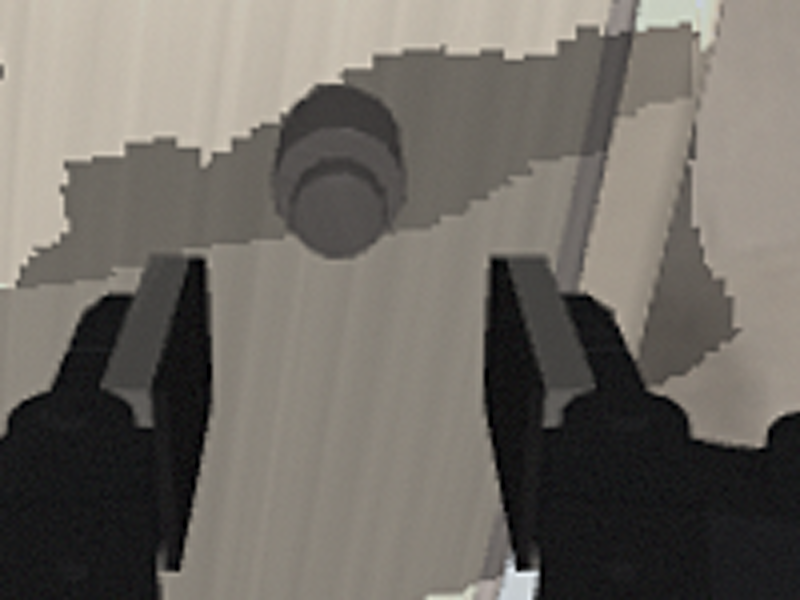

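The 100 g knob is at crop (339,208), about 1.5 mm left of the pad midline (348). I'll correct for that and grasp.

```bash
python3 - <<'E'
from h import *
print(wonz(dict(np.load('wrist6.npz')),(314.25,221.5),.109))
E
```

```text
[0.62095759 0.2206368 ]
```

In the tool's units: 38.5 mm / 600 = 0.0642, 2.5 mm / 600 = 0.0042.

Request:
{"name": "send_rows", "arguments": {
  "series": "35 0.0042 -0.0008 0.02 0;35 0.0042 -0.0008 0.04 0;35 0.0042 -0.0008 0.0567 0;35 0.0042 -0.0008 0.0642 0;35 0.0042 -0.0008 0.0642 0;20 0.0042 -0.0008 0.0642 0;8 0.0042 -0.0008 0.0642 0;5 0.0042 -0.0008 0.0642 0"
}}

```text
time: 18.9
tool_pos: [0.6204, 0.2189, 0.1029]
orientation: [0.0, 0.756, 0.655, 0.0]
ft_force: [-0.2, 0.9, 1.9]
opening: 0.13
grip_force: 58.6
```

Request:
{"name": "send_rows", "arguments": {
  "series": "5 0 0 0 0;5 0 0 0 0;5 0 0 -0.005 0;5 0 0 -0.025 0;5 0 0 -0.0583 0;5 0 0 -0.0917 0;5 0 0 -0.1167 0;5 0 0 -0.1167 0"
}}

```text
time: 19.7
tool_pos: [0.6215, 0.2191, 0.1754]
orientation: [0.001, 0.756, 0.655, 0.002]
ft_force: [0.2, -0.5, -1.2]
opening: 0.13
grip_force: 58.6
```

```bash
python3 - <<'E'
from h import *
print(ctrl.read_state()['tool_pos'],go([.5325,-.2635,.15],-8.3))
E
```

```text
[0.62151964 0.21914493 0.17541824] (array([-490.5,  -19.4,   24.2]), np.float64(0.1), 'y-angle', np.float64(-8.2))
```

Request:
{"name": "send_rows", "arguments": {
  "series": "5 -0.0417 -0.0017 0 0;5 -0.1167 -0.005 0 0;5 -0.1917 -0.0067 0 0;5 -0.2667 -0.01 0 0;5 -0.3417 -0.0133 0 0;5 -0.4167 -0.0167 0 0;5 -0.4917 -0.0183 0 0;5 -0.5667 -0.0217 0 0"
}}

```text
time: 20.5
tool_pos: [0.5578, -0.1172, 0.1716]
orientation: [-0.0, 0.756, 0.655, -0.0]
ft_force: [0.7, -0.3, 0.0]
opening: 0.128
grip_force: 58.6
```

In the tool's units: -150 mm / 600 = -0.25, -146 mm / 600 = -0.2433.

Request:
{"name": "send_rows", "arguments": {
  "series": "5 -0.075 -0.0033 0 0;5 -0.1417 -0.005 0 0;5 -0.1917 -0.0067 0 0;5 -0.225 -0.0083 0 0;5 -0.2433 -0.0092 0 0;5 -0.25 -0.0092 0 0;5 -0.25 -0.0092 0.0333 0;5 -0.25 -0.0092 0.0667 0"
}}

```text
time: 21.3
tool_pos: [0.533, -0.2621, 0.1319]
orientation: [0.0, 0.755, 0.656, 0.001]
ft_force: [1.0, -0.1, -1.7]
opening: 0.125
grip_force: 58.7
```

In the tool's units: 50 mm / 600 = 0.0833, 40 mm / 600 = 0.0667.

Request:
{"name": "send_rows", "arguments": {
  "series": "5 0 0 0.0333 0;5 0 0 0.0667 0;5 0 0 0.0833 0;5 0 0 0.0833 0;5 0 0 0.0833 0;5 0 0 0.0833 0;5 0 0 0.0833 0;5 0 0 0.0833 0"
}}

```text
time: 22.1
tool_pos: [0.5323, -0.2636, 0.083]
orientation: [0.0, 0.756, 0.655, 0.0]
ft_force: [-0.6, -0.5, -0.4]
opening: 0.126
grip_force: 58.7
```

```bash
python3 - <<'E'
from h import *
print(ctrl.read_state()['tool_pos'],go([.5325,-.2635,.0519],-8.3))
E
```

```text
[ 0.53230819 -0.2636192   0.08296495] (array([ 0.2,  0.1, 31.1]), np.float64(0.1), 'y-angle', np.float64(-8.2))
```

In the tool's units: 30.5 mm / 600 = 0.0508, 29.5 mm / 600 = 0.0492.

Request:
{"name": "send_rows", "arguments": {
  "series": "5 0 0 0.0167 0;5 0 0 0.03 0;5 0 0 0.04 0;5 0 0 0.0467 0;5 0 0 0.0492 0;5 0 0 0.0508 0;5 0 0 0.0508 0;5 0 0 0.0508 0"
}}

```text
time: 22.9
tool_pos: [0.5322, -0.2636, 0.052]
orientation: [0.0, 0.756, 0.655, 0.0]
ft_force: [-0.9, -0.9, -0.7]
opening: 0.13
grip_force: 58.6
```

In the tool's units: 1 mm / 600 = 0.0017, 0.5 mm / 600 = 0.0008.

Request:
{"name": "send_rows", "arguments": {
  "series": "5 0 0 0.0008 0;5 0 0 0.0008 0;5 0 0 0.0008 0;5 0 0 0.0017 0;5 0 0 0.0017 0;5 0 0 0.0017 0;5 0 0 0.0017 0;5 0 0 0.0017 0"
}}

```text
time: 23.7
tool_pos: [0.5323, -0.2638, 0.0517]
orientation: [0.0, 0.756, 0.655, 0.0]
ft_force: [-2.4, 0.8, 8.9]
opening: 0.125
grip_force: 59.7
```

Contact. Releasing, then on to the 50 g.

In the tool's units: -105 mm / 600 = -0.175, -60 mm / 600 = -0.1.

Request:
{"name": "send_rows", "arguments": {
  "series": "10 0 0 -0.0008 0;20 0 0 -0.0008 0;30 0 0 -0.0008 0;32 0 0 -0.0008 0;32 0 0 -0.0008 0;32 0 0 -0.0333 0;32 0 0 -0.1 0;32 0 0 -0.175 0"
}}

```text
time: 24.5
tool_pos: [0.5309, -0.2629, 0.1556]
orientation: [-0.001, 0.756, 0.655, -0.001]
ft_force: [1.0, -0.0, 1.9]
opening: 0.374
grip_force: 0.0
```

```bash
python3 - <<'E'
from h import *
print(ctrl.read_state()['tool_pos'],go([.5515,.247,.155],-8.3))
E
```

```text
[ 0.53094492 -0.26294627  0.15564785] (array([507.7, -52.4,   0.9]), np.float64(0.1), 'y-angle', np.float64(-8.2))
```

In the tool's units: 340 mm / 600 = 0.5667, 295 mm / 600 = 0.4917.

Request:
{"name": "send_rows", "arguments": {
  "series": "32 0.0417 -0.005 0 0;32 0.1167 -0.0117 0 0;32 0.1917 -0.02 0 0;32 0.2667 -0.0283 0 0;32 0.3417 -0.0367 0 0;32 0.4167 -0.0433 0 0;32 0.4917 -0.0517 0 0;32 0.5667 -0.06 0 0"
}}

```text
time: 25.3
tool_pos: [0.5446, 0.08, 0.1559]
orientation: [0.0, 0.756, 0.655, 0.0]
ft_force: [0.4, -0.8, -0.5]
opening: 0.375
grip_force: 0.0
```

In the tool's units: 168.5 mm / 600 = 0.2808, 155 mm / 600 = 0.2583.

Request:
{"name": "send_rows", "arguments": {
  "series": "32 0.075 -0.0083 0 0;32 0.15 -0.015 0 0;32 0.2167 -0.0233 0 0;32 0.2583 -0.0283 0 0;32 0.2808 -0.03 0 0;32 0.2808 -0.03 0.0083 0;32 0.2808 -0.03 0.025 0;32 0.2808 -0.03 0.0333 0"
}}

```text
time: 26.1
tool_pos: [0.551, 0.2447, 0.1344]
orientation: [0.0, 0.757, 0.654, -0.001]
ft_force: [-0.5, -1.0, -0.6]
opening: 0.376
grip_force: 0.0
```

Request:
{"name": "send_rows", "arguments": {
  "series": "32 0 0 0 0;32 0 0 0 0;32 0 0 0 0;32 0 0 0 0;32 0 0 0 0;32 0 0 0 0;32 0 0 0 0;32 0 0 0 0"
}}

```text
time: 26.9
tool_pos: [0.551, 0.2476, 0.1358]
orientation: [0.0, 0.756, 0.655, -0.0]
ft_force: [0.5, -0.1, -0.3]
opening: 0.374
grip_force: 0.0
```

```bash
python3 - <<'E'
from h import *
from plant import imaging
import cv2
print(ctrl.read_state()['tool_pos'],go([.5515,.247,.097],-8.3))
d=imaging.read_camera('wrist'); im=d['frame'][:,:,::-1]; np.savez('wrist7.npz',**d)
cv2.imwrite('pics/w7.png',cv2.resize(im[170:320,230:430],None,fx=4,fy=4,interpolation=cv2.INTER_CUBIC))
E
```

```text
[0.55098199 0.24758425 0.13578015] (array([-0.5,  0.6, 38.8]), np.float64(0.1), 'y-angle', np.float64(-8.2))
```

View pics/w7.png

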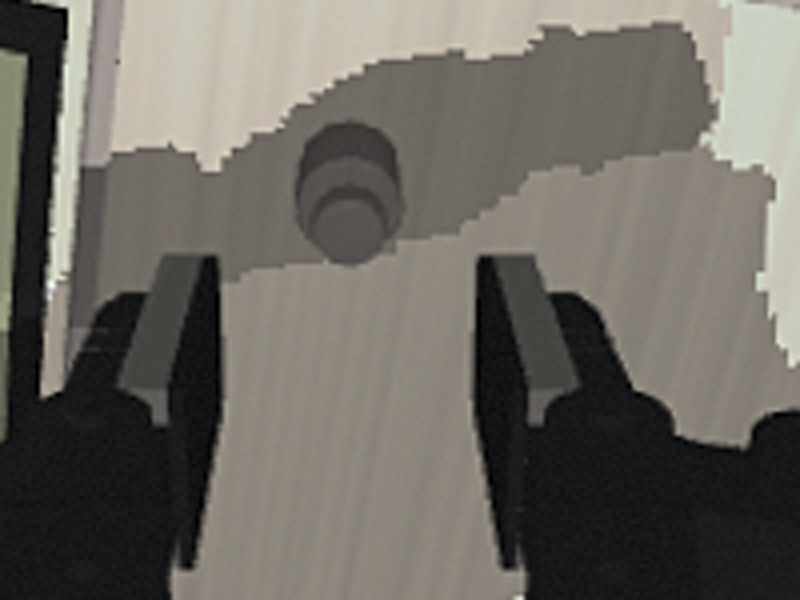

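The 50 g knob is at crop (349,228), centred. Grasping.

In the tool's units: 38 mm / 600 = 0.0633, 34 mm / 600 = 0.0567.

Request:
{"name": "send_rows", "arguments": {
  "series": "32 0 0 0.02 0;32 0 0 0.04 0;32 0 0 0.0567 0;32 0 0 0.0633 0;32 0 0 0.0633 0;20 0 0 0.0633 0;5 0 0 0.0633 0;3 0 0 0.0633 0"
}}

```text
time: 27.75
tool_pos: [0.5514, 0.2477, 0.0984]
orientation: [0.0, 0.756, 0.655, 0.001]
ft_force: [-0.3, -1.0, 1.6]
opening: 0.081
grip_force: 58.7
```

In the tool's units: -70 mm / 600 = -0.1167, -55 mm / 600 = -0.0917.

Request:
{"name": "send_rows", "arguments": {
  "series": "3 0 0 0 0;3 0 0 0 0;3 0 0 -0.005 0;3 0 0 -0.025 0;3 0 0 -0.0583 0;3 0 0 -0.0917 0;3 0 0 -0.1167 0;3 0 0 -0.1167 0"
}}

```text
time: 28.55
tool_pos: [0.5523, 0.248, 0.1707]
orientation: [0.0, 0.756, 0.655, 0.002]
ft_force: [1.6, -0.6, -0.4]
opening: 0.085
grip_force: 58.7
```

```bash
python3 - <<'E'
from h import *
print(ctrl.read_state()['tool_pos'],go([.5257,-.309,.15],-8.3))
E
```

```text
[0.55231361 0.24798426 0.1706644 ] (array([-555.1,   53. ,   19.3]), np.float64(0.1), 'y-angle', np.float64(-8.2))
```

In the tool's units: -340 mm / 600 = -0.5667, -295 mm / 600 = -0.4917.

Request:
{"name": "send_rows", "arguments": {
  "series": "3 -0.0417 0.0033 0 0;3 -0.1167 0.0117 0 0;3 -0.1917 0.0183 0 0;3 -0.2667 0.0267 0 0;3 -0.3417 0.0333 0 0;3 -0.4167 0.04 0 0;3 -0.4917 0.0483 0 0;3 -0.5667 0.055 0 0"
}}

```text
time: 29.35
tool_pos: [0.5344, -0.0952, 0.1672]
orientation: [-0.0, 0.756, 0.655, -0.0]
ft_force: [0.8, -0.5, -0.3]
opening: 0.086
grip_force: 58.7
```

Request:
{"name": "send_rows", "arguments": {
  "series": "3 -0.075 0.0067 0 0;3 -0.15 0.015 0 0;3 -0.225 0.0217 0 0;3 -0.2833 0.0283 0 0;3 -0.325 0.0317 0 0;3 -0.35 0.0342 0 0;3 -0.3583 0.035 0 0;3 -0.3583 0.035 0.0167 0"
}}

```text
time: 30.15
tool_pos: [0.5255, -0.3103, 0.158]
orientation: [0.001, 0.756, 0.654, 0.0]
ft_force: [-0.1, -0.4, -0.8]
opening: 0.083
grip_force: 58.7
```

In the tool's units: 78 mm / 600 = 0.13, 65 mm / 600 = 0.1083.

Request:
{"name": "send_rows", "arguments": {
  "series": "3 0 0 0.0333 0;3 0 0 0.075 0;3 0 0 0.1083 0;3 0 0 0.13 0;3 0 0 0.13 0;3 0 0 0.13 0;3 0 0 0.13 0;3 0 0 0.13 0"
}}

```text
time: 30.95
tool_pos: [0.5259, -0.3098, 0.0809]
orientation: [0.001, 0.756, 0.655, 0.0]
ft_force: [-0.6, -0.8, -0.5]
opening: 0.082
grip_force: 58.7
```

```bash
python3 - <<'E'
from h import *
print(ctrl.read_state()['tool_pos'],go([.5257,-.309,.0474],-8.3))
E
```

```text
[ 0.52594806 -0.30981736  0.08090079] (array([ 0.8, -0.4, 33.5]), np.float64(0.1), 'y-angle', np.float64(-8.2))
```

In the tool's units: 33 mm / 600 = 0.055, 32.5 mm / 600 = 0.0542.

Request:
{"name": "send_rows", "arguments": {
  "series": "3 0.0008 0 0.0167 0;3 0.0008 0 0.0333 0;3 0.0008 0 0.045 0;3 0.0008 0 0.0517 0;3 0.0008 0 0.0542 0;3 0.0008 0 0.055 0;3 0.0008 0 0.055 0;3 0.0008 0 0.055 0"
}}

```text
time: 31.75
tool_pos: [0.5252, -0.3093, 0.0474]
orientation: [-0.0, 0.756, 0.655, 0.0]
ft_force: [-3.8, 2.6, 8.6]
opening: 0.083
grip_force: 59.7
```

In the tool's units: 1 mm / 600 = 0.0017, 0.5 mm / 600 = 0.0008.

Request:
{"name": "send_rows", "arguments": {
  "series": "3 0 0 0.0008 0;3 0 0 0.0008 0;3 0 0 0.0008 0;3 0 0 0.0017 0;3 0 0 0.0017 0;3 0 0 0.0017 0;3 0 0 0.0017 0;3 0 0 0.0017 0"
}}

```text
time: 32.55
tool_pos: [0.5255, -0.3096, 0.0473]
orientation: [0.0, 0.756, 0.655, 0.0]
ft_force: [-4.7, 3.1, 14.6]
opening: 0.084
grip_force: 60.6
```

In the tool's units: -105 mm / 600 = -0.175, -60 mm / 600 = -0.1.

Request:
{"name": "send_rows", "arguments": {
  "series": "3 0 0 -0.0013 0;15 0 0 -0.0017 0;25 0 0 -0.0017 0;32 0 0 -0.0017 0;32 0 0 -0.0017 0;32 0 0 -0.0333 0;32 0 0 -0.1 0;32 0 0 -0.175 0"
}}

```text
time: 33.35
tool_pos: [0.5244, -0.3084, 0.1506]
orientation: [-0.001, 0.756, 0.655, -0.001]
ft_force: [1.9, 0.1, 0.8]
opening: 0.373
grip_force: 0.0
```

In the tool's units: 80 mm / 600 = 0.1333, -60 mm / 600 = -0.1.

Request:
{"name": "send_rows", "arguments": {
  "series": "32 0.0333 0 -0.0333 0;32 0.0667 0 -0.0667 0;32 0.1 0 -0.1 0;32 0.1333 0 -0.1 0;32 0.1333 0 -0.1 0;32 0.1333 0 -0.1 0;32 0.1333 0 -0.1 0;32 0.1333 0 -0.1 0"
}}

```text
time: 34.15
tool_pos: [0.5362, -0.231, 0.2105]
orientation: [-0.0, 0.756, 0.654, -0.0]
ft_force: [0.1, -0.8, -0.4]
opening: 0.382
grip_force: 0.0
```

```bash
python3 - <<'E'
from h import *
from plant import imaging
import cv2
s=ctrl.read_state(); print(s['tool_pos'],s['ft_force'])
w=imaging.read_camera('wrist')['frame'][:,:,::-1]; d=imaging.read_camera('side'); b=d['frame'][:,:,::-1]
cv2.imwrite('pics/f.png',cv2.hconcat([cv2.resize(w[150:350,250:383],(400,600),interpolation=cv2.INTER_CUBIC),cv2.resize(b[235:365,230:317],(400,598),interpolation=cv2.INTER_CUBIC).copy() if 0 else cv2.resize(b[235:365,230:317],(400,600),interpolation=cv2.INTER_CUBIC)]))
E
```

```text
[ 0.53616838 -0.23100381  0.21047692] [ 0.11689705 -0.83951675 -0.44870052]
```

View pics/f.png

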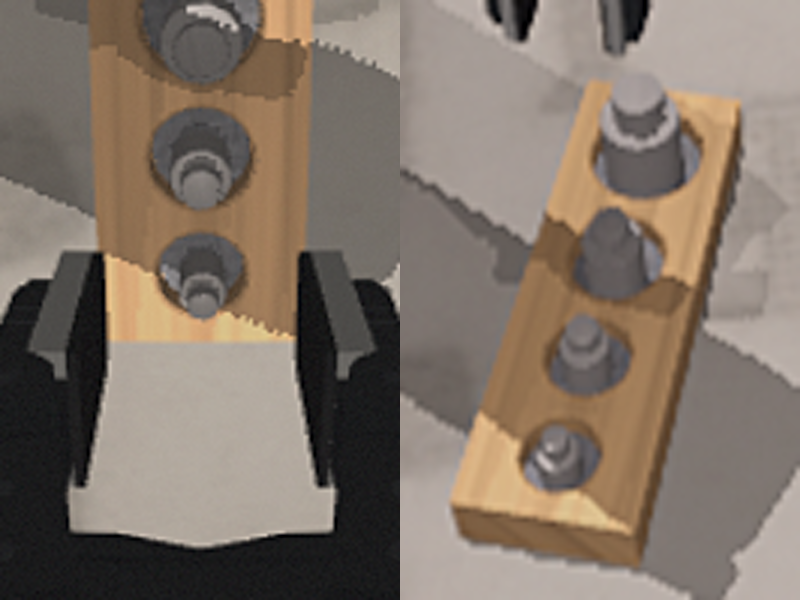

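All four weights stand upright in their own wells, and the gripper is clear of everything. Side crop positions: 500 g (640,130), 200 g (612,255), 100 g (582,355), 50 g (556,455).

```bash
python3 -c "
from plant import order
print(order.job_done())"
```

```text
the job is handed in; nothing more can be done
None
```

All four weights are back in the storage block in order of size, each lowered onto the felt in its own well and standing upright in the last pictures, and the job was handed in at about 34 s; no verdict was returned.

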